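# Ready the drill for binding screws

### The arm

A 7-joint arm with a two-finger parallel gripper is mounted at the origin on the work surface. World frame = base frame: x ahead of the robot, y to its left, z up, the work surface at z = 0. Lengths are in mm, angles in rad, forces in N, time in s.
With the tool pointing down it reaches from about 425 to 925 mm from the base axis. Payload 6.8 kg.
Tool frame: the origin (TCP) lies at the very end of the fingers, on their centre line; the grasp point (between the pads) lies 19 mm behind it; z points along the fingers, y is the line along which they close (so a half turn about z gives the same grasp; the last joint's range is limited). The gripper opens to 85 mm and grips with 20 to 120 N. Pads are 22 mm wide; open, the fingers measure 114 mm over their backs; the gripper's body (76 mm by 85 mm) begins 54 mm behind the grasp point. The pads swing forward as they close: fully open they stand 13 mm farther back than shut.
Start: joints at [-1.252, 0.477, 0.022, 1.555, -0.011, 1.109, -0.083], TCP at [279.421, 614.468, 231.308] pointing down, gripper open.
Joint ranges: [-2.96, 2.96], [-0.34, 2.1], [-1.41, 1.46], [0.24, 2.44], [-1.37, 4.51], [0.17, 1.92], [-2.96, 2.96]. Speed limits (rad/s): [2.39, 2.39, 3.14, 3.14, 3.14, 3.14, 3.14].

### API

Orientations are given as [roll, pitch, yaw] about the fixed x, y, z axes, in that order (R = Rz(yaw) Ry(pitch) Rx(roll)).
In Python, from bench import readout, eyes, robot gives the robot as it stands.
- The arm moves only by the tool drive_tool, never from a script. Its argument "rows" is a list that holds one entry, the list of rows, each a list of 7 numbers: the shift along the tool's x, y, z in cm, then the turn, a rotation vector about the tool's x, y, z in rad, then the opening, from -1 (shut) to 1 (fully open). A call has 1 to 12 rows; each row shifts and turns the commanded pose from where the row before left it, along the tool's axes as they then stand; what a row does not reach is not made up. A row lasts 1/12 s, in which the tool goes at most 41.7 mm and 7.16 degrees, less where a joint would pass 70% of its speed; a pose out of reach is approached as far as the arm can. A call with a gripper value outside its range is refused whole. The fingers move at their own pace and stop on an object; "grip_force" is the grip in N (left out, the last holds). Time passes only in rows, so rows that do not move let the fingers close. It gives the time, the measured TCP pose, the force, the opening and the grip force at its end, in the units of the state.
- readout.read_state(): the state, without advancing time (a new reading comes with each control period).
- eyes.snapshot(name): name is "side" or "top"; returns a dict with "frame" (384x512x3 uint8, blue, green, red), "vfov" (degrees; the focal length in pixels is half the picture's height over the tangent of half this angle, whatever the lens; pixels are square), "cx", "cy" (the principal point, pixels), "distortion" ([k1, k2, p1, p2, k3] as OpenCV has them; the pictures are not rectified), "T" (4x4, takes a point from camera to world coordinates). Camera axes: x right, y up, looking along -z (the intrinsics and any distortion apply to the point x, -y, -z); pixel columns grow to the right and rows downward; lengths in mm; the calibration is good to about 2 mm. A picture is of the moment at which its call begins. There is no depth.
- robot.job_done(): hands the job in; it is judged then, once.
Trained networks look in a picture, given as the dict that the camera call returned (one of the last four; its "shot" number tells which), for a name from the list of things; names that differ only in an ending like _2 or _b are one class to them, and where a whole thing is asked for, a point or a joint stands for the part that bears it (a point fixed in the world has none). Each returns a list of dicts, best first, with "score" (0 to 1); they miss things now and then, are a little off and sometimes report something else, mostly with a low value. They report only what shows in the picture. A call takes as long as a camera call.
- eyes.search_frame(name, picture): "box" ([centre column, centre row, width, height] in pixels, round what is visible of it).
- eyes.pinpoint(name, picture): "pixel" ([column, row] in pixels: a listed point, or the origin of a listed thing).
The state is a dict: "time": time; "q": joint angles; "qvel": joint speeds; "tau": joint torques, N m; "tcp_pos": TCP position; "tool_rot": TCP orientation; "wrist_force": force on the tool from outside, world axes, zero at the start; "moment": the same for the moment, N m; "finger_gap": opening from 0.0 (shut) to 1.0 (fully open); "gripper_force": force on a finger pad.
Only numpy, scipy, OpenCV 4.12 (cv2) and the standard library are available. Lean on these libraries where they do the work, as an engineer would, in place of code of your own. Each camera call takes 0.05 s, during which the arm holds its last target. There are 200 camera calls.

### The job

Get the cordless drill in the bench holder ready for driving binding screws: tighten the keyless chuck on its bit by turning the ribbed sleeve as far as it will go, and set the clutch by turning the collar behind it until its one long bar mark stands under the arrowhead on top of the housing, clicked in. Leave the other things on the bench where they are.

Things in the scene. Friction and masses are not known exactly. Their poses are not given: they have to be found in the camera images.
- drill: Cordless pistol drill standing upright, its battery foot held in a steel bench holder (plate 190 x 112 mm) screwed down: it does not move. Origin on the bench under the battery's middle; x along the level spindle towards chuck and bit, z up. Spindle axis 195 mm above the bench. Battery, handle and trigger lie between x -65 and 65 mm; under collar and chuck it is free down to the bench.
- clutch_grip (a point): On the spindle axis at the middle of the black clutch collar (50 mm diameter, 24 mm wide), drill x = 100 mm. Fixed to the drill, with its axes. Behind the collar the housing starts at 23.5 mm radius (x 86 mm) and grows to 31.5 mm (x 45 mm and back, to x -66 mm).
- chuck_grip (a point): On the spindle axis at the middle of the black, ribbed chuck sleeve (42 mm diameter, 32 mm wide), drill x = 136 mm. Fixed to the drill, with its axes. A tapered nose ends at x 159 mm, the 7 mm thick bit at x 228 mm.
- clutch (a joint): Collar angle, rad; grows as the collar's top moves to the drill's -y (anticlockwise seen from the bit). Sprung clicks (about 0.2 N m to leave one) every 0.349 (20 deg), 0 to 5.236, each with a white mark: the long bar (23 mm, the collar's whole width) is at 3.142, the rest are 7 mm ticks. Starts 4 to 6 clicks below the bar, which is then round on the drill's +y side, 80 to 120 deg from the top.
- chuck (a joint): Chuck sleeve angle, rad; grows as the sleeve's top moves to the drill's +y (clockwise seen from the bit), which tightens it. Rubs with about 0.06 N m; stops hard at 1.2, where the jaws are tight on the bit. Starts slack, 0.6 to 1.1 rad short of the stop.
- glue: Bystander: white glue bottle, 52 mm in diameter, 130 mm tall, standing; origin under its base.
- screw_tray: Bystander: grey tray of screws, 130 x 90 x 30 mm; origin under its middle.
- screwdriver: Bystander: screwdriver lying down, 210 mm long along its x, handle to -x, 26 mm thick; origin on the bench under its middle.
- spanner: Bystander: spanner lying down, 180 mm long along its x, about 20 mm thick; origin on the bench under its middle.
- arrow (a point): White arrowhead printed on top of the housing just behind the collar, pointing at the collar (drill x 87 mm, 24 mm above the spindle axis). The clutch setting is the collar mark that stands under it.

How it is judged (in metres and radians):
At the end, for the whole second after the job is handed in: The clutch collar rests in the click of its long bar (3.142 rad, within 0.1 rad, not turning) and the chuck sleeve is turned up to its stop (over 1.13 of 1.2 rad); the other things on the bench are where they were (value of joint clutch between 3.04 and 3.24 rad and value of joint chuck above 1.13 rad and velocity of joint clutch between -0.1 and 0.1 rad/s); the robot touches nothing.
It fails at once if a bystander is shifted by more than 30 mm or knocked over (distance of any of glue, screw_tray, screwdriver, spanner from where it was at the start of the episode above 0.03 m or angle between glue's own z axis and vertical above 0.5 rad).
It also fails if it takes over 58 s, if anything falls off the work surface, if the arm or the gripper's body presses on something with over 40 N, if the wrist force passes 120 N, or if a joint passes its speed limit or range.

## Working session

There is one attempt and no reset: what is moved stays moved. The work goes in short steps, Python scripts to look and compute and a tool call to move; the robot and the scene stay as the last step left them, time stands still between calls to the robot, and variables do not carry over. Pictures are saved under pics/ and viewed, at most 10 in all, crops included, and the job is handed in when it is done.

Besides the shell and the picture viewer there is one more tool, called after ">>>" in YAML: its name, and indented under it one key for each argument. drive_tool: Moves the arm, as the interface text tells. Its arguments: {"type":"object","properties":{"rows":{"type":"array","items":{"type":"array","items":{"type":"array","items":{"type":"number"}}}},"grip_force":{"type":"number"}},"required":["rows"]}

```bash
ls; mkdir -p pics; cat > h.py <<'E'
import numpy as np, cv2
from bench import readout, eyes, robot
from scipy.spatial.transform import Rotation as R
def K(p):
    f=p["frame"].shape[0]/2/np.tan(np.radians(p["vfov"])/2)
    return np.array([[f,0,p["cx"]],[0,f,p["cy"]],[0,0,1]])
def ray(p,px):
    u=cv2.undistortPoints(np.array([[px]],float),K(p),np.array(p["distortion"],float))[0,0]
    T=np.array(p["T"]); d=T[:3,:3]@np.array([u[0],-u[1],-1]); return T[:3,3],d/np.linalg.norm(d)
def at_z(p,px,z):
    o,d=ray(p,px); return o+d*(z-o[2])/d[2]
def tri(a,b):
    (o1,d1),(o2,d2)=a,b
    s=np.linalg.lstsq(np.c_[d1,-d2],o2-o1,rcond=None)[0]
    x,y=o1+s[0]*d1,o2+s[1]*d2; return (x+y)/2,np.linalg.norm(x-y)
def proj(p,X):
    T=np.array(p["T"]); c=(np.atleast_2d(X)-T[:3,3])@T[:3,:3]; c=c*[1,-1,-1]
    return cv2.projectPoints(c.astype(float),np.zeros(3),np.zeros(3),K(p),np.array(p["distortion"],float))[0][:,0]
E
python3 - <<'E'
from h import *
P={n:eyes.snapshot(n) for n in("side","top")}
for n,p in P.items():
    cv2.imwrite(f"pics/{n}0.png",p["frame"]); print(n,np.round(np.array(p["T"]),2).tolist(),p["vfov"])
for t in["drill","clutch_grip","chuck_grip","arrow","glue","screw_tray","screwdriver","spanner"]:
    r={n:eyes.pinpoint(t,p)[:2] for n,p in P.items()}
    print(t,{n:[(np.round(x["pixel"],1).tolist(),round(x["score"],2)) for x in v] for n,v in r.items()})
    if r["side"] and r["top"]: print("   ",tri(*[ray(P[n],r[n][0]["pixel"]) for n in P]))
s=readout.read_state(); print(s)
E
```

```text
pics
side [[0.7, 0.54, -0.47, -98.96], [-0.72, 0.53, -0.45, -599.1], [0.01, 0.65, 0.76, 1177.61], [0.0, 0.0, 0.0, 1.0]] 42.95890264673372
top [[-0.0, 1.0, -0.06, 446.07], [-1.0, -0.0, 0.03, 5.73], [0.03, 0.06, 1.0, 1138.56], [0.0, 0.0, 0.0, 1.0]] 56.848696774423914
drill {'side': [([242.3, 284.0], 0.56)], 'top': [([278.1, 225.4], 0.96), ([367.7, 152.3], 0.28)]}
    (array([ 387.82501519, -108.06772036,   -5.75631925]), np.float64(3.9326809777573786))
clutch_grip {'side': [([269.5, 213.9], 0.88)], 'top': [([283.3, 189.8], 0.74)]}
    (array([ 492.56624218, -101.8723289 ,  205.84747094]), np.float64(2.1659102877918692))
chuck_grip {'side': [([276.6, 204.8], 0.61)], 'top': [([274.7, 179.9], 0.76), ([279.6, 188.6], 0.5)]}
    (array([525.55455905, -85.63985362, 198.33787003]), np.float64(14.40399588570961))
arrow {'side': [], 'top': [([282.8, 194.8], 0.75)]}
glue {'side': [([190.0, 149.7], 0.91)], 'top': [([119.4, 151.0], 0.89)]}
    (array([634.29348607, 401.05634113,  -7.9979267 ]), np.float64(7.862414458599717))
screw_tray {'side': [([383.5, 294.8], 0.78)], 'top': [([368.7, 152.5], 0.
[... 450 characters left out ...]
ray([-1.2521264 ,  0.47697371,  0.0224435 ,  1.55542096, -0.01153698,
        1.10927316, -0.0831167 ]), 'qvel': array([ 4.72946576e-04,  3.73701208e-04, -1.35278000e-03, -1.20282978e-03,
       -2.68682417e-05, -6.46924000e-04, -9.15847566e-04]), 'tau': array([ 5.06304946e-05, -5.96318936e+01,  1.60588268e+00, -2.81548887e+01,
        1.23800238e-02,  1.49339954e-03,  1.54994865e-05]), 'tcp_pos': array([279.41993985, 614.46797888, 231.31751992]), 'tool_rot': array([ 3.14154115e+00, -3.15836175e-05,  2.71472959e+00]), 'wrist_force': array([ 0.45082358,  0.02852853, -0.05448522]), 'moment': array([ 0.0258562 ,  0.0164201 , -0.00626161]), 'gripper_force': 0.0, 'finger_gap': 0.9958682601944396}
```

```bash
python3 - <<'E'
import cv2,numpy as np
a=cv2.imread("pics/top0.png")[130:260,200:340];b=cv2.imread("pics/side0.png")[150:310,180:330]
f=lambda i:cv2.resize(i,(395,int(395*i.shape[0]/i.shape[1])),interpolation=cv2.INTER_CUBIC)
a,b=f(a),f(b);h=max(a.shape[0],b.shape[0])
p=lambda i:cv2.copyMakeBorder(i,0,h-i.shape[0],0,5,0)
cv2.imwrite("pics/c0.png",np.hstack([p(a),p(b)]))
E
```

```text
(no output)
```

View pics/c0.png

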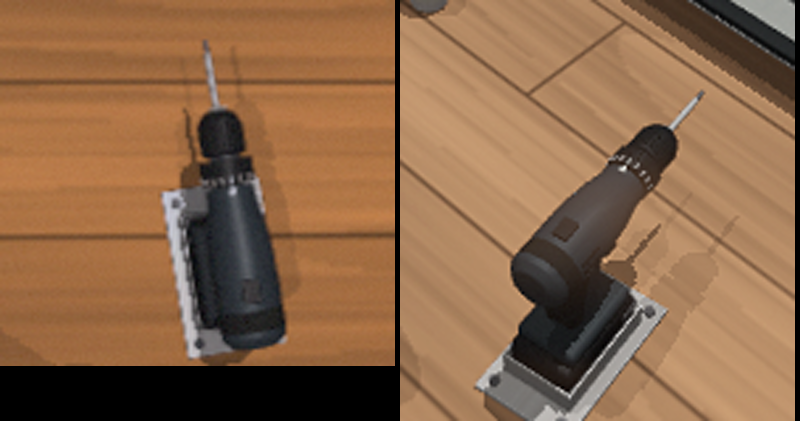

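View pics/top0.png

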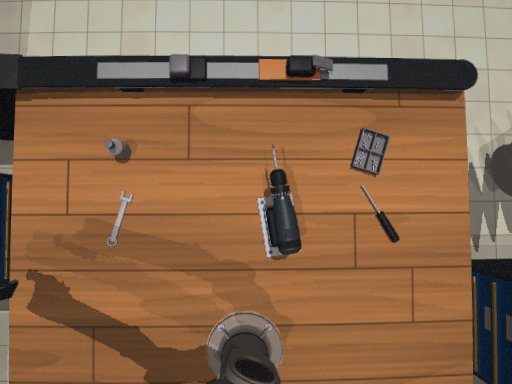

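```bash
cat >> h.py <<'E'
def dpt(v,q): # drill point -> world
    x,y,a=v; c,s=np.cos(a),np.sin(a); q=np.atleast_2d(q)
    return np.c_[x+c*q[:,0]-s*q[:,1],y+s*q[:,0]+c*q[:,1],q[:,2]]
E
python3 - <<'E'
from h import *
from scipy.optimize import least_squares
P={n:eyes.snapshot(n) for n in("side","top")}
obs=[("top",(273,145),(228,0,195)),("top",(282.5,195.7),(87,0,219)),("side",(294.7,184.9),(228,0,195)),("side",(265,213.8),(87,0,219)),
("top",(283.3,189.8),(100,0,195)),("side",(269.5,213.9),(100,0,195)),("side",(276.6,204.8),(136,0,195)),("top",(278.1,225.4),(0,0,0))]
f=lambda v:np.array([proj(P[n],dpt(v,q))[0]-px for n,px,q in obs])
r=least_squares(lambda v:f(v).ravel(),[388,-105,0.05],loss="soft_l1")
print(r.x,np.round(f(r.x),1).tolist()); v=r.x
print(dpt(v,[[100,0,195],[136,0,195]]))
for n,p in P.items():
    im=p["frame"].copy(); 
    im=cv2.resize(im,None,fx=4,fy=4,interpolation=cv2.INTER_CUBIC)
    t=np.linspace(0,2*np.pi,60)
    for X,r_ in((88,25),(112,25),(120,21),(152,21)):
        q=np.c_[np.full(60,X),r_*np.cos(t),195+r_*np.sin(t)]
        cv2.polylines(im,[np.int32(proj(p,dpt(v,q))*4+2)],True,(0,255,255),1)
    q=[(-95,-56,4),(95,-56,4),(95,56,4),(-95,56,4)]
    cv2.polylines(im,[np.int32(proj(p,dpt(v,q))*4+2)],True,(0,255,0),1)
    q=[(152,0,195),(228,0,195)]
    cv2.polylines(im,[np.int32(proj(p,dpt(v,q))*4+2)],True,(0,0,255),1)
    c=np.int32(proj(p,dpt(v,(110,0,150)))[0]*4); im=im[c[1]-260:c[1]+260,c[0]-200:c[0]+200]
    P[n]=im if False else p; cv2.imwrite(f"pics/{n}1.png",im)
cv2.imwrite("pics/c1.png",np.hstack([cv2.imread("pics/top1.png"),cv2.imread("pics/side1.png")]))
E
```

```text
[ 3.93005637e+02 -1.11840113e+02  1.50640099e-01] [[0.2, -1.4], [-0.0, -0.6], [0.1, 0.4], [0.6, -0.9], [-2.6, 0.8], [-1.4, 1.6], [-0.7, 1.9], [0.9, -1.1]]
[[491.87315893 -96.83301184 195.        ]
 [527.46546686 -91.43045538 195.        ]]
```

View pics/c1.png

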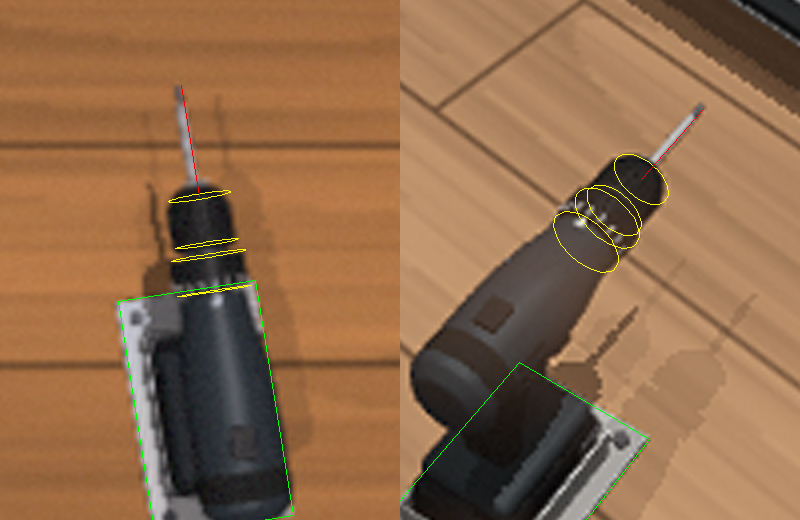

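>>> drive_tool:
  rows:
    - [[-2.6, -2.7, -0.9, 0, 0, 0, 1], [-2.6, -2.7, -0.9, 0, 0, 0, 1], [-2.6, -2.7, -0.9, 0, 0, 0, 1], [-2.6, -2.7, -0.9, 0, 0, 0, 1], [-2.6, -2.7, -0.9, 0, 0, 0, 1], [-2.6, -2.7, -0.9, 0, 0, 0, 1], [-2.6, -2.7, -0.9, 0, 0, 0, 1], [-2.6, -2.7, -0.9, 0, 0, 0, 1], [-2.6, -2.7, -0.9, 0, 0, 0, 1], [-2.6, -2.7, -0.9, 0, 0, 0, 1]]

```text
time: 1.83
tcp_pos: [404.6, 259.2, 322.0]
tool_rot: [3.141, 0.0, 2.715]
wrist_force: [1.0, 0.7, -0.3]
finger_gap: 1.005
gripper_force: 0.0
```

>>> drive_tool:
  rows:
    - [[-2.6, -2.7, 0, 0, 0, 0, 1], [-2.6, -2.7, 0, 0, 0, 0, 1], [-2.6, -2.7, 0, 0, 0, 0, 1], [-2.6, -2.7, 0, 0, 0, 0, 1], [-2.6, -2.7, 0, 0, 0, 0, 1], [-2.6, -2.7, 0, 0, 0, 0, 1], [-2.6, -2.7, 0, 0, 0, 0, 1], [-2.6, -2.7, 0, 0, 0, 0, 1], [-2.6, -2.7, 0, 0, 0, 0, 1], [-2.6, -2.7, 0, 0, 0, 0, 1]]

```text
time: 2.67
tcp_pos: [529.5, -94.1, 321.7]
tool_rot: [3.141, 0.001, 2.715]
wrist_force: [0.9, 0.5, -0.1]
finger_gap: 0.998
gripper_force: 0.0
```

>>> drive_tool:
  rows:
    - [[0, 0, 0, 0, 0, 0.122, 1], [0, 0, 0, 0, 0, 0.122, 1], [0, 0, 0, 0, 0, 0.122, 1], [0, 0, 0, 0, 0, 0.122, 1], [0, 0, 0, 0, 0, 0.122, 1], [0, 0, 0, 0, 0, 0.122, 1], [0, 0, 0, 0, 0, 0.122, 1], [0, 0, 0, 0, 0, 0.122, 1], [0, 0, 0, 0, 0, 0.122, 1], [0, 0, 0, 0, 0, 0.122, 1], [0, 0, 0, 0, 0, 0.122, 1], [0, 0, 0, 0, 0, 0.122, 1]]

```text
time: 3.67
tcp_pos: [529.2, -92.3, 321.4]
tool_rot: [3.141, -0.0, 1.245]
wrist_force: [0.3, 1.3, 0.2]
finger_gap: 1.002
gripper_force: 0.0
```

>>> drive_tool:
  rows:
    - [[0, 0, 0, 0, 0, 0.122, 1], [0, 0, 0, 0, 0, 0.122, 1], [0, 0, 0, 0, 0, 0.122, 1], [0, 0, 0, 0, 0, 0.122, 1], [0, 0, 0, 0, 0, 0.122, 1], [0, 0, 0, 0, 0, 0.122, 1], [0, 0, 0, 0, 0, 0.122, 1], [0, 0, 0, 0, 0, 0.122, 1], [0, 0, 0, 0, 0, 0.12, 1]]

```text
time: 4.42
tcp_pos: [529.2, -92.3, 321.4]
tool_rot: [-3.141, -0.0, 0.149]
wrist_force: [0.6, 0.4, -0.1]
finger_gap: 1.005
gripper_force: 0.0
```

>>> drive_tool:
  rows:
    - [[-0.04, 1.2, 0.88, 0, 0, 0, 1], [-0.04, 1.2, 0.88, 0, 0, 0, 1], [-0.04, 1.2, 0.88, 0, 0, 0, 1], [-0.04, 1.2, 0.88, 0, 0, 0, 1], [0, 0, 0, 0.12, 0, 0, 1], [0, 0, 0, 0.12, 0, 0, 1], [0, 0, 0, 0.12, 0, 0, 1], [0, 0, 0, 0.12, 0, 0, 1], [0, 0, 0, 0.02, 0, 0, 1], [0, 0, 0, 0, 0, 0, 1]]

```text
time: 5.25
tcp_pos: [534.4, -142.4, 284.9]
tool_rot: [-2.643, 0.003, 0.15]
wrist_force: [0.4, -1.1, -0.1]
finger_gap: 0.999
gripper_force: 0.0
```

```bash
python3 - <<'E'
from h import *
s=readout.read_state(); v=(393,-111.6,.152)
M=R.from_euler("xyz",s["tool_rot"]).as_matrix(); print(np.round(M,3),s["tcp_pos"],s["q"])
c=dpt(v,(136,0,195))[0]; print("to axis in tool mm",M.T@(c-s["tcp_pos"]))
p=eyes.snapshot("side");im=p["frame"][90:290,170:370];cv2.imwrite("pics/s2.png",cv2.resize(im,(600,600),interpolation=cv2.INTER_CUBIC))
E
```

```text
[[ 0.989  0.13  -0.074]
 [ 0.15  -0.868  0.473]
 [-0.003 -0.478 -0.878]] [ 534.42671506 -142.44674038  284.87811312] [-0.14891774  0.48116109  0.75906204  1.6846394  -0.6761003   1.51826191
 -0.62780996]
to axis in tool mm [  1.029733    -2.59127308 103.75558501]
```

View pics/s2.png

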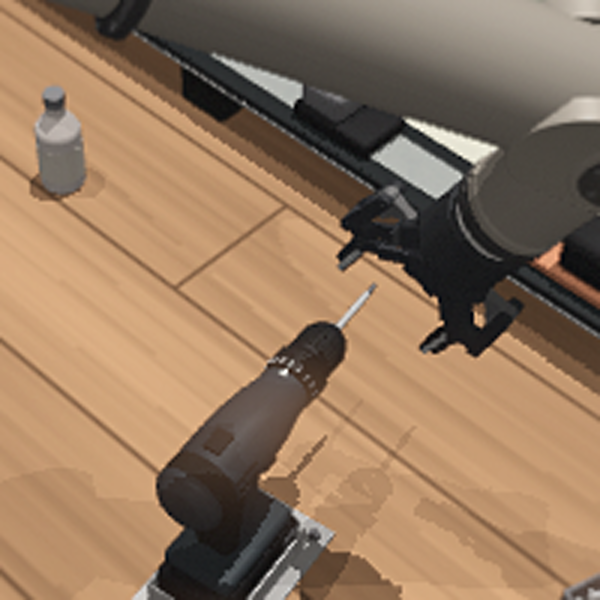

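>>> drive_tool:
  rows:
    - [[0.1, -0.26, 2.0, 0, 0, 0, 1], [0, 0, 2.0, 0, 0, 0, 1], [0, 0, 2.0, 0, 0, 0, 1], [0, 0, 2.0, 0, 0, 0, 1], [0, 0, 2.0, 0, 0, 0, 0.7], [0, 0, 2.0, 0, 0, 0, 0.4], [0, 0, 0, 0, 0, 0, 0.4]]
  grip_force: 30

```text
time: 5.88
tcp_pos: [525.4, -75.5, 180.0]
tool_rot: [-2.64, 0.003, 0.162]
wrist_force: [0.2, 1.2, -0.6]
finger_gap: 0.697
gripper_force: 0.0
```

>>> drive_tool:
  rows:
    - [[0, 0, 0, 0, 0, 0, -0.5], [0, 0, 0, 0, 0, 0, -0.5], [0, 0, 0, 0, 0, 0, -0.5], [0, 0, 0, 0, 0, 0, -0.5], [0, 0, 0, 0, 0, 0, -0.5]]

```text
time: 6.3
tcp_pos: [527.5, -82.8, 182.2]
tool_rot: [-2.647, -0.001, 0.154]
wrist_force: [1.5, -4.1, -10.6]
finger_gap: 0.479
gripper_force: 34.0
```

```bash
python3 - <<'E'
from h import *
s=readout.read_state(); M=R.from_euler("xyz",s["tool_rot"]).as_matrix()
print("F tool",M.T@s["wrist_force"],"M",M.T@s["moment"],s["finger_gap"],s["gripper_force"])
p=eyes.snapshot("side");im=p["frame"][140:260,220:340];cv2.imwrite("pics/s3.png",cv2.resize(im,(600,600),interpolation=cv2.INTER_CUBIC))
E
```

```text
F tool [0.83685081 8.83935293 7.26050287] M [-2.51038425  0.31847428 -0.14659576] 0.4785784547799085 34.01616811752319
```

View pics/s3.png

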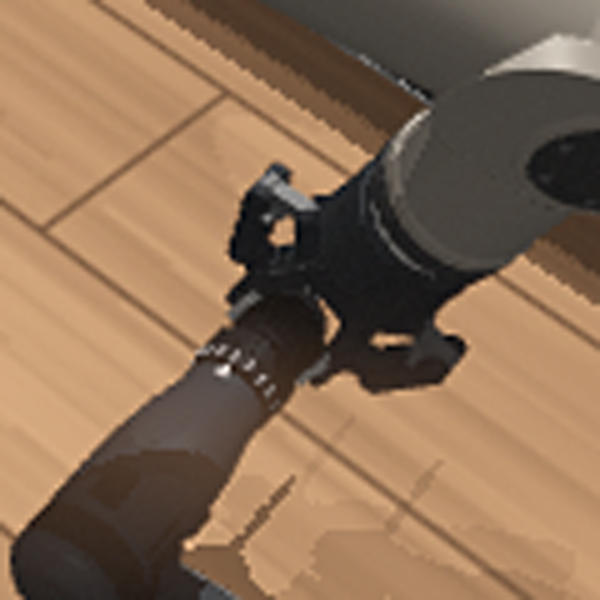

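>>> drive_tool:
  rows:
    - [[0, 0.1, 0, 0, 0, 0, -0.5], [0, 0.18, -0.01, -0.12, 0, 0, -0.5], [0, 0.18, -0.01, -0.12, 0, 0, -0.5], [0, 0.18, -0.01, -0.12, 0, 0, -0.5], [0, 0.18, -0.01, -0.12, 0, 0, -0.5], [0, 0, 0, 0, 0, 0, -0.5]]

```text
time: 6.85
tcp_pos: [528.2, -89.6, 180.5]
tool_rot: [-3.135, -0.001, 0.16]
wrist_force: [6.0, -16.6, -17.9]
finger_gap: 0.484
gripper_force: 35.0
```

```bash
cat >> h.py <<'E'
def rep(X=136):
    s=readout.read_state(); M=R.from_euler("xyz",s["tool_rot"]).as_matrix()
    v=(393,-111.6,.152); c=dpt(v,(X,0,195))[0]
    D=R.from_euler("z",v[2]).as_matrix(); z=D.T@M[:,2]; print("phi",np.arctan2(z[1],-z[2]),"F tool",M.T@s["wrist_force"],"to axis",M.T@(c-s["tcp_pos"]),"gap",s["finger_gap"],"q",np.round(s["q"],2))
    print("moment about axis", ((s["moment"])@D[:,0]).round(2), "t",s["time"])
E
python3 -c "from h import *;rep()"
```

```text
phi 0.00636772556645252 F tool [ 3.24872048 17.4646094  17.77878987] to axis [ -0.99786916   1.1881653  -14.46411671] gap 0.4836863317028044 q [-0.65  0.43  0.91  1.98 -0.43  0.93 -0.93]
moment about axis -3.53 t 6.85
```

>>> drive_tool:
  rows:
    - [[0, 0.15, 0.15, 0, 0, 0, -0.5], [0, 0.18, -0.01, -0.12, 0, 0, -0.5], [0, 0.18, -0.01, -0.12, 0, 0, -0.5], [0, 0.18, -0.01, -0.12, 0, 0, -0.5], [0, 0, 0, 0, 0, 0, -0.5]]

```text
time: 7.27
tcp_pos: [529.1, -94.9, 181.0]
tool_rot: [2.791, 0.002, 0.16]
wrist_force: [-7.0, -4.6, 17.4]
finger_gap: 0.484
gripper_force: 39.4
```

```bash
python3 -c "from h import *;rep()"
```

```text
phi -0.35075127094193087 F tool [ -7.66005042   9.1575701  -15.10699045] to axis [ -1.03553331   0.98265833 -14.4961401 ] gap 0.48439222021405426 q [-0.99  0.52  1.12  2.06 -0.17  0.77 -1.24]
moment about axis -1.65 t 7.2667
```

>>> drive_tool:
  rows:
    - [[0, 0.25, -0.1, -0.12, 0, 0, -0.5], [0, 0.18, -0.01, -0.12, 0, 0, -0.5], [0, 0.18, -0.01, -0.12, 0, 0, -0.5], [0, 0, 0, 0, 0, 0, -0.5]]

```text
time: 7.6
tcp_pos: [530.1, -99.6, 183.8]
tool_rot: [2.424, 0.007, 0.159]
wrist_force: [-3.4, 0.7, 10.4]
finger_gap: 0.483
gripper_force: 39.9
```

```bash
python3 -c "from h import *;rep()"
```

```text
phi -0.7178241147772156 F tool [-3.34679307  5.91231049 -8.67978765] to axis [ -1.36278494   0.66641226 -14.25321551] gap 0.4827699031616695 q [-1.22  0.8   1.26  2.11 -0.06  0.68 -1.46]
moment about axis -0.41 t 7.6
```

>>> drive_tool:
  rows:
    - [[0, 0, 0, 0, 0, 0, 0.8], [0, 0, 0, 0, 0, 0, 0.8], [0, 0, 0, 0, 0, 0, 0.8], [0, -0.18, -0.01, 0.12, 0, 0, 0.8], [0, -0.18, -0.01, 0.12, 0, 0, 0.8], [0, -0.18, -0.01, 0.12, 0, 0, 0.8], [0, -0.18, -0.01, 0.12, 0, 0, 0.8], [0, -0.18, -0.01, 0.12, 0, 0, 0.8], [0, 0, 0, 0, 0, 0, 0.8]]

```text
time: 8.35
tcp_pos: [528.9, -100.2, 183.3]
tool_rot: [3.049, -0.009, 0.14]
wrist_force: [0.1, -2.3, 1.5]
finger_gap: 0.9
gripper_force: 0.0
```

```bash
python3 -c "from h import *;rep()"
```

```text
phi -0.09316385408197285 F tool [-0.26015213  2.44774961 -1.24303641] to axis [ -0.0274303   -8.15964192 -12.52223466] gap 0.9003765387698327 q [-0.71  0.42  0.94  2.   -0.32  0.87 -1.05]
moment about axis -0.03 t 8.35
```

>>> drive_tool:
  rows:
    - [[0, 0, 0, 0, 0, 0, -0.5], [0, 0, 0, 0, 0, 0, -0.5], [0, 0, 0, 0, 0, 0, -0.5], [0, 0, 0, 0, 0, 0, -0.5], [0, 0, 0, 0, 0, 0, -0.5], [0, 0, 0, 0, 0, 0, -0.5]]
  grip_force: 60

```text
time: 8.85
tcp_pos: [528.7, -91.4, 179.5]
tool_rot: [3.039, 0.001, 0.158]
wrist_force: [-1.9, -4.1, 6.4]
finger_gap: 0.477
gripper_force: 60.0
```

```bash
python3 -c "from h import *;rep()"
```

```text
phi -0.10293517854108772 F tool [-2.53357221  4.38745725 -5.9361442 ] to axis [ -1.23430705   0.99110189 -15.52794513] gap 0.4767099434426344 q [-0.74  0.43  0.94  2.01 -0.32  0.87 -1.05]
moment about axis -0.7 t 8.85
```

>>> drive_tool:
  rows:
    - [[0, 0.18, -0.01, -0.12, 0, 0, -0.5], [0, 0.18, -0.01, -0.12, 0, 0, -0.5], [0, 0, 0, 0, 0, 0, -0.5]]

```text
time: 9.1
tcp_pos: [529.6, -94.7, 181.1]
tool_rot: [2.786, 0.003, 0.164]
wrist_force: [-1.6, -8.9, 10.8]
finger_gap: 0.476
gripper_force: 68.2
```

```bash
python3 -c "from h import *;rep()"
```

```text
phi -0.3552643704202488 F tool [-3.06805027 11.79840044 -7.16954098] to axis [ -1.59884923   1.03813696 -14.44639087] gap 0.4755331239446695 q [-0.98  0.5   1.09  2.06 -0.14  0.76 -1.27]
moment about axis -2.37 t 9.1
```

>>> drive_tool:
  rows:
    - [[0, 0, 0, 0, 0, 0, -0.5], [0, 0, 0, 0, 0, 0, -0.5], [0, 0, 0, 0, 0, 0, -0.5]]

```text
time: 9.35
tcp_pos: [529.6, -94.7, 181.1]
tool_rot: [2.798, 0.0, 0.158]
wrist_force: [-4.2, -1.3, 14.7]
finger_gap: 0.475
gripper_force: 68.9
```

```bash
python3 -c "from h import *;rep()"
```

```text
phi -0.34371058050442976 F tool [ -4.33052983   5.57137932 -13.56834166] to axis [ -1.59158889   0.91691291 -14.48718313] gap 0.47473938327205367 q [-0.97  0.5   1.08  2.06 -0.15  0.77 -1.27]
moment about axis -0.82 t 9.35
```

>>> drive_tool:
  rows:
    - [[0, 0.15, 0, 0, 0, 0, -0.5], [0, 0, 0, 0, 0, 0, -0.5], [0, 0, 0, 0, 0, 0, -0.5]]

```text
time: 9.6
tcp_pos: [529.6, -94.7, 181.0]
tool_rot: [2.8, 0.001, 0.158]
wrist_force: [-4.7, 4.3, 14.0]
finger_gap: 0.475
gripper_force: 69.1
```

```bash
python3 -c "from h import *;rep()"
```

```text
phi -0.3411611499334144 F tool [-4.01121989e+00  1.22220275e-02 -1.48963316e+01] to axis [ -1.56910324   0.87333062 -14.52251566] gap 0.47546735983203636 q [-0.97  0.5   1.08  2.05 -0.15  0.77 -1.27]
moment about axis 0.12 t 9.6
```

>>> drive_tool:
  rows:
    - [[0, 0.18, -0.01, -0.12, 0, 0, -0.5], [0, 0.18, -0.01, -0.12, 0, 0, -0.5], [0, 0.18, -0.01, -0.12, 0, 0, -0.5], [0, 0, 0, 0, 0, 0, -0.5], [0, 0, 0, 0, 0, 0, -0.5]]

```text
time: 10.02
tcp_pos: [531.1, -99.2, 183.9]
tool_rot: [2.431, 0.002, 0.162]
wrist_force: [-1.0, 2.1, 7.2]
finger_gap: 0.474
gripper_force: 69.8
```

```bash
python3 -c "from h import *;rep()"
```

```text
phi -0.7103729055397559 F tool [-0.6487555   2.95794961 -6.93666976] to axis [ -2.27219247   0.64533791 -14.1119395 ] gap 0.4739783725507797 q [-1.21  0.77  1.24  2.11 -0.02  0.68 -1.5 ]
moment about axis -0.05 t 10.0167
```

>>> drive_tool:
  rows:
    - [[0, 0, 0, 0, 0, 0, -0.5], [0, 0, 0, 0, 0, 0, -0.5], [0, 0, 0, 0, 0, 0, -0.5], [0, 0, 0, 0, 0, 0, -0.5]]

```text
time: 10.35
tcp_pos: [531.1, -99.1, 183.8]
tool_rot: [2.439, -0.0, 0.16]
wrist_force: [0.0, 0.8, 5.6]
finger_gap: 0.47
gripper_force: 69.7
```

```bash
python3 -c "from h import *;rep()"
```

```text
phi -0.70273665565243 F tool [ 0.13922757  2.99911247 -4.78497563] to axis [ -2.30097271   0.65468297 -14.09345815] gap 0.4701023144326442 q [-1.2   0.76  1.24  2.11 -0.02  0.68 -1.5 ]
moment about axis 0.02 t 10.35
```

>>> drive_tool:
  rows:
    - [[0, 0.09, 0, -0.06, 0, 0, -0.5], [0, 0.09, 0, -0.06, 0, 0, -0.5], [0, 0, 0, 0, 0, 0, -0.5], [0, 0, 0, 0, 0, 0, -0.5], [0, 0, 0, 0, 0, 0, -0.5], [0, 0, 0, 0, 0, 0, -0.5]]

```text
time: 10.85
tcp_pos: [531.2, -100.4, 185.0]
tool_rot: [2.319, -0.001, 0.16]
wrist_force: [-0.9, 1.9, 5.4]
finger_gap: 0.476
gripper_force: 70.0
```

```bash
python3 -c "from h import *;rep()"
```

```text
phi -0.8226613579510544 F tool [-0.56669031  2.53831653 -5.17269596] to axis [ -2.22988772   0.55344824 -14.03749133] gap 0.4756820591129699 q [-1.25  0.87  1.27  2.12  0.    0.66 -1.56]
moment about axis 0.08 t 10.85
```

>>> drive_tool:
  rows:
    - [[0, 0, 0, 0, 0, 0, 0.5], [0, 0, 0, 0, 0, 0, 0.5], [0, 0, 0, 0, 0, 0, 0.5], [0, 0, 0, 0, 0, 0, 0.5]]

```text
time: 11.18
tcp_pos: [530.3, -101.9, 184.1]
tool_rot: [2.321, 0.0, 0.157]
wrist_force: [0.3, 0.4, 0.6]
finger_gap: 0.75
gripper_force: 0.0
```

```bash
python3 -c "from h import *;rep()"
```

```text
phi -0.820157655478288 F tool [ 0.32239476  0.22860788 -0.68079705] to axis [ -1.16836503   0.26892105 -15.61798408] gap 0.7499079854746288 q [-1.25  0.87  1.26  2.12  0.    0.66 -1.56]
moment about axis 0.74 t 11.1833
```

>>> drive_tool:
  rows:
    - [[0, -0.18, -0.01, 0.12, 0, 0, 0.6], [0, -0.18, -0.01, 0.12, 0, 0, 0.6], [0, -0.18, -0.01, 0.12, 0, 0, 0.6], [0, -0.18, -0.01, 0.12, 0, 0, 0.6], [0, -0.18, -0.01, 0.12, 0, 0, 0.6], [0, 0, 0, 0, 0, 0, 0.6], [0, 0, 0, 0, 0, 0, 0.6], [0, 0, 0, 0, 0, 0, 0.6]]

```text
time: 11.85
tcp_pos: [528.7, -95.2, 179.5]
tool_rot: [2.921, 0.001, 0.154]
wrist_force: [0.1, 0.5, 0.3]
finger_gap: 0.8
gripper_force: 0.0
```

```bash
python3 -c "from h import *;rep()"
```

```text
phi -0.2208791623025068 F tool [ 0.22267545 -0.42354088 -0.36457203] to axis [ -0.65096499  -0.82708485 -16.0370233 ] gap 0.8001755516996857 q [-0.84  0.44  0.98  2.03 -0.21  0.81 -1.19]
moment about axis 0.25 t 11.85
```

>>> drive_tool:
  rows:
    - [[0, 0, 0, 0, 0, 0, -0.6], [0, 0, 0, 0, 0, 0, -0.6], [0, 0, 0, 0, 0, 0, -0.6], [0, 0, 0, 0, 0, 0, -0.6], [0, 0, 0, 0, 0, 0, -0.6], [0, 0, 0, 0, 0, 0, -0.6], [0, 0, 0, 0, 0, 0, -0.6]]
  grip_force: 100

```text
time: 12.43
tcp_pos: [529.0, -93.4, 179.6]
tool_rot: [2.921, 0.002, 0.158]
wrist_force: [-2.7, 2.2, 5.7]
finger_gap: 0.468
gripper_force: 99.8
```

```bash
python3 -c "from h import *;rep()"
```

```text
phi -0.22039264036625872 F tool [-2.32091366 -1.28908995 -6.14462945] to axis [ -1.18818673   0.86977846 -15.58943019] gap 0.4675690271603942 q [-0.84  0.44  0.98  2.03 -0.21  0.81 -1.19]
moment about axis 0.55 t 12.4333
```

>>> drive_tool:
  rows:
    - [[0, 0.09, 0, -0.06, 0, 0, -0.6], [0, 0.09, 0, -0.06, 0, 0, -0.6], [0, 0.09, 0, -0.06, 0, 0, -0.6], [0, 0, 0, 0, 0, 0, -0.6], [0, 0, 0, 0, 0, 0, -0.6], [0, 0, 0, 0, 0, 0, -0.6]]

```text
time: 12.93
tcp_pos: [529.5, -96.0, 180.5]
tool_rot: [2.74, 0.001, 0.158]
wrist_force: [-3.4, 3.6, 6.8]
finger_gap: 0.463
gripper_force: 113.9
```

```bash
python3 -c "from h import *;rep()"
```

```text
phi -0.4017301096296916 F tool [-2.81277937 -1.1344765  -7.91099651] to axis [ -1.29633622   0.80394917 -15.43860659] gap 0.4630622069689541 q [-1.01  0.52  1.1   2.07 -0.09  0.75 -1.33]
moment about axis 0.52 t 12.9333
```

>>> drive_tool:
  rows:
    - [[0, 0.18, -0.01, -0.12, 0, 0, -0.6], [0, 0.18, -0.01, -0.12, 0, 0, -0.6]]

```text
time: 13.1
tcp_pos: [530.3, -99.6, 182.0]
tool_rot: [2.501, -0.004, 0.155]
wrist_force: [-0.5, -3.5, -14.3]
finger_gap: 0.464
gripper_force: 114.0
```

```bash
python3 -c "
from h import *;rep();s=readout.read_state();print(s['moment'],s['tau'].round(2),s['gripper_force'])"
```

```text
phi -0.6403461648330855 F tool [-1.13002567 -5.88244374 13.49696778] to axis [ -1.44532779   0.6235492  -15.74514486] gap 0.4641470190999692 q [-1.17  0.69  1.2   2.1  -0.    0.69 -1.49]
moment about axis 2.87 t 13.1
[ 2.77869542  0.84059828 -0.42667437] [  4.74 -47.39  17.93 -18.61   2.     0.29   1.26] 113.97761464118958
```

>>> drive_tool:
  rows:
    - [[0, 0, 0, 0, 0, 0, 0.6], [0, 0, 0, 0, 0, 0, 0.6], [0, 0, 0, 0, 0, 0, 0.6], [0, 0, 0, 0, 0, 0, 0.6]]

```text
time: 13.43
tcp_pos: [530.2, -100.3, 182.6]
tool_rot: [2.502, -0.001, 0.156]
wrist_force: [-1.2, -1.7, 0.4]
finger_gap: 0.798
gripper_force: 0.0
```

```bash
python3 -c "
from h import *;rep();s=readout.read_state();print(s['moment'],s['tau'].round(2),s['gripper_force'])"
```

```text
phi -0.6395414260044131 F tool [-1.43490079  1.44876311  0.56432583] to axis [ -1.30307185  -0.28837727 -15.68678842] gap 0.7979520115976269 q [-1.16  0.69  1.2   2.1  -0.    0.69 -1.49]
moment about axis 0.61 t 13.4333
[ 6.01167420e-01  1.07443325e-01 -2.28616874e-04] [ -0.71 -35.85  17.37 -17.3    1.57  -0.2   -0.  ] 0.0
```

>>> drive_tool:
  rows:
    - [[0, 0, 0, 0, 0, 0, 1], [-1.87, 0, 0, 0, 0, 0, 1], [-1.87, 0, 0, 0, 0, 0, 1], [0, 0, 0, 0, 0, 0, 1], [0, 0, 0, 0, 0, 0, 1]]
  grip_force: 60

```text
time: 13.85
tcp_pos: [492.4, -106.8, 182.4]
tool_rot: [2.504, -0.001, 0.154]
wrist_force: [0.2, -0.2, -1.0]
finger_gap: 0.999
gripper_force: 0.0
```

```bash
python3 - <<'E'
from h import *
rep(100)
p=eyes.snapshot("side");im=p["frame"][140:260,220:340];cv2.imwrite("pics/s4.png",cv2.resize(im,(600,600),interpolation=cv2.INTER_CUBIC))
E
```

```text
phi -0.6373755993055562 F tool [ 0.1339561  -0.42842033  0.9207058 ] to axis [  1.01248725  -0.7735845  -16.23796844] gap 0.998645154294413 q [-1.23  0.66  1.26  2.19  0.02  0.66 -1.5 ]
moment about axis 0.61 t 13.85
```

View pics/s4.png

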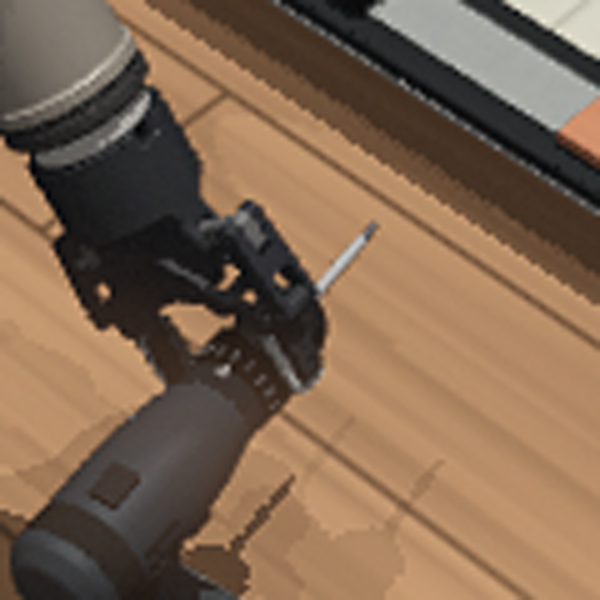

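```bash
python3 - <<'E'
from h import *
p=eyes.snapshot("side"); s=readout.read_state(); M=R.from_euler("xyz",s["tool_rot"]).as_matrix()
im=cv2.resize(p["frame"][160:240,230:310],(800,800),interpolation=cv2.INTER_CUBIC)[:600]
im=cv2.convertScaleAbs(im,alpha=1.8,beta=20)
def line(X,c,cl=False): cv2.polylines(im,[np.int32((proj(p,X)-[230,160])*10+5)],cl,c,1)
for sg in(-1,1):
    q=np.array([[-11,sg*42,-13],[11,sg*42,-13],[11,sg*42,-45],[-11,sg*42,-45]])
    line(q@M.T+s["tcp_pos"],(0,255,0),True)
v=(393,-111.6,.152); t=np.linspace(0,2*np.pi,60)
for X in(88,112): line(dpt(v,np.c_[np.full(60,X),25*np.cos(t),195+25*np.sin(t)]),(0,255,255))
cv2.imwrite("pics/s5.png",im)
E
```

```text
(no output)
```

View pics/s5.png

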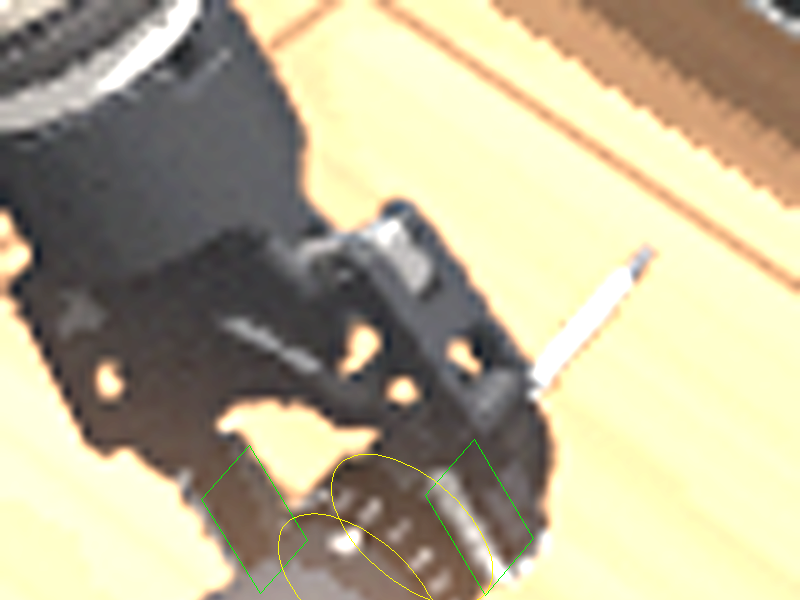

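>>> drive_tool:
  rows:
    - [[0.1, 0, 0, 0, 0, 0, -0.4], [0, 0, 0, 0, 0, 0, -0.4], [0, 0, 0, 0, 0, 0, -0.4], [0, 0, 0, 0, 0, 0, -0.4], [0, 0, 0, 0, 0, 0, -0.4], [0, 0, 0, 0, 0, 0, -0.4], [0, 0, 0, 0, 0, 0, -0.4]]

```text
time: 14.53
tcp_pos: [494.5, -105.2, 182.1]
tool_rot: [2.503, 0.0, 0.156]
wrist_force: [-2.4, 7.5, 3.1]
finger_gap: 0.565
gripper_force: 60.5
```

```bash
python3 -c "from h import *;rep(100)"
```

```text
phi -0.6388534717107738 F tool [-1.17852947 -4.38805013 -7.12222375] to axis [ -1.30063667   0.42106416 -15.77350713] gap 0.5651249462395911 q [-1.23  0.66  1.25  2.18  0.02  0.66 -1.5 ]
moment about axis 1.47 t 14.5333
```

>>> drive_tool:
  rows:
    - [[0, -0.18, -0.01, 0.12, 0, 0, -0.4], [0, -0.18, -0.01, 0.12, 0, 0, -0.4], [0, -0.18, -0.01, 0.12, 0, 0, -0.4], [0, -0.18, -0.01, 0.12, 0, 0, -0.4]]

```text
time: 14.87
tcp_pos: [493.5, -98.3, 179.2]
tool_rot: [2.987, -0.003, 0.157]
wrist_force: [14.3, -6.9, -54.6]
finger_gap: 0.56
gripper_force: 73.9
```

```bash
python3 -c "from h import *;rep(100)"
```

```text
phi -0.15454634561217176 F tool [12.85921861  0.52567756 55.33164956] to axis [ -1.31483717   0.39082279 -15.88480115] gap 0.5596125888294207 q [-0.82  0.36  0.98  2.1  -0.2   0.8  -1.15]
moment about axis -0.81 t 14.8667
```

>>> drive_tool:
  rows:
    - [[0, 0, 0.1, 0, 0, 0, -0.4], [0, -0.18, -0.01, 0.12, 0, 0, -0.4], [0, -0.18, -0.01, 0.12, 0, 0, -0.4], [0, -0.18, -0.01, 0.12, 0, 0, -0.4]]

```text
time: 15.2
tcp_pos: [492.7, -92.6, 179.4]
tool_rot: [-2.933, -0.003, 0.156]
wrist_force: [-4.1, 6.3, -8.8]
finger_gap: 0.564
gripper_force: 79.7
```

```bash
python3 -c "from h import *;rep(100)"
```

```text
phi 0.20832627548849994 F tool [-3.1318007  -4.91664848  9.9908901 ] to axis [ -1.40805877   0.3481351  -15.99807924] gap 0.5644235599142324 q [-0.42  0.38  0.77  2.   -0.53  1.03 -0.77]
moment about axis -0.64 t 15.2
```

>>> drive_tool:
  rows:
    - [[0, -0.18, -0.01, 0.12, 0, 0, -0.4], [0, -0.18, -0.01, 0.12, 0, 0, -0.4], [0, -0.18, -0.01, 0.12, 0, 0, -0.4], [0, 0, 0, 0, 0, 0, -0.4]]

```text
time: 15.53
tcp_pos: [491.8, -87.1, 181.4]
tool_rot: [-2.563, 0.001, 0.151]
wrist_force: [-0.2, 15.1, 15.3]
finger_gap: 0.56
gripper_force: 81.4
```

```bash
python3 -c "from h import *;rep(100)"
```

```text
phi 0.5785027416157897 F tool [  2.01059773 -20.86802323  -4.67466698] to axis [ -1.35234125   0.28557761 -16.43037154] gap 0.5598601746638586 q [-0.12  0.52  0.65  1.91 -0.77  1.33 -0.51]
moment about axis 3.41 t 15.5333
```

>>> drive_tool:
  rows:
    - [[0, -0.28, 0, 0.12, 0, 0, -0.4], [0, -0.18, -0.01, 0.12, 0, 0, -0.4], [0, 0, 0, 0, 0, 0, -0.4]]

```text
time: 15.78
tcp_pos: [491.3, -84.1, 183.9]
tool_rot: [-2.325, 0.001, 0.152]
wrist_force: [2.6, 11.4, 11.8]
finger_gap: 0.558
gripper_force: 81.1
```

```bash
python3 - <<'E'
from h import *
rep(100)
P=[eyes.snapshot(n) for n in("side","top")]
cs=[(np.s_[160:240,225:305]),(np.s_[150:230,240:320])]
ims=[cv2.convertScaleAbs(cv2.resize(p["frame"][c],(400,400),interpolation=cv2.INTER_CUBIC),alpha=1.8,beta=20) for p,c in zip(P,cs)]
cv2.imwrite("pics/s6.png",np.hstack(ims))
E
```

```text
phi 0.8168966600015596 F tool [  4.25767201 -16.04472571  -0.15738451] to axis [ -1.35584651   0.32043405 -16.52797288] gap 0.557557630418219 q [ 0.03  0.63  0.57  1.85 -0.87  1.54 -0.4 ]
moment about axis 2.59 t 15.7833
```

View pics/s6.png

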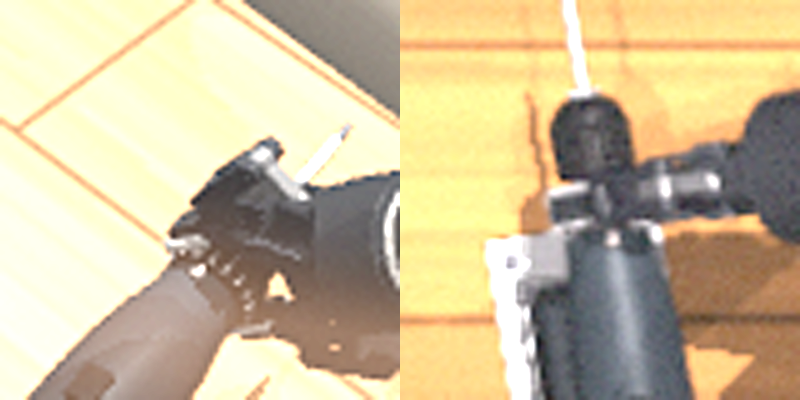

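>>> drive_tool:
  rows:
    - [[0, -0.15, 0, 0, 0, 0, -0.4], [0, 0, 0, 0, 0, 0, 0.9], [0, 0, 0, 0, 0, 0, 0.9], [0, 0, 0, 0, 0, 0, 0.9], [0, 0, 0, 0, 0, 0, 0.9], [0, 0, -2, 0, 0, 0, 0.9], [0, 0, -2, 0, 0, 0, 0.9], [0, 0, -2, 0, 0, 0, 0.9], [0, 0, -2, 0, 0, 0, 0.9], [0, 0, -2, 0, 0, 0, 0.9], [0, 0, 0, 0, 0, 0, 0.9]]

```text
time: 16.8
tcp_pos: [502.5, -159.9, 256.3]
tool_rot: [-2.347, -0.003, 0.151]
wrist_force: [-0.4, -0.0, 0.5]
finger_gap: 0.945
gripper_force: 0.0
```

```bash
python3 - <<'E'
from h import *
rep(100)
P=[eyes.snapshot(n) for n in("side","top")]
cs=[(np.s_[190:240,245:295]),(np.s_[170:220,257:307])]
ims=[cv2.convertScaleAbs(cv2.resize(p["frame"][c],(400,400),interpolation=cv2.INTER_CUBIC),alpha=1.8,beta=20) for p,c in zip(P,cs)]
cv2.imwrite("pics/s7.png",np.hstack(ims))
E
```

```text
phi 0.7950350367031179 F tool [-0.38511261 -0.4156411  -0.33181388] to axis [-1.15992973 -1.31009516 88.80741034] gap 0.9447254347639722 q [ 0.11  0.6   0.63  1.68 -0.79  1.7  -0.45]
moment about axis -0.75 t 16.8
```

View pics/s7.png

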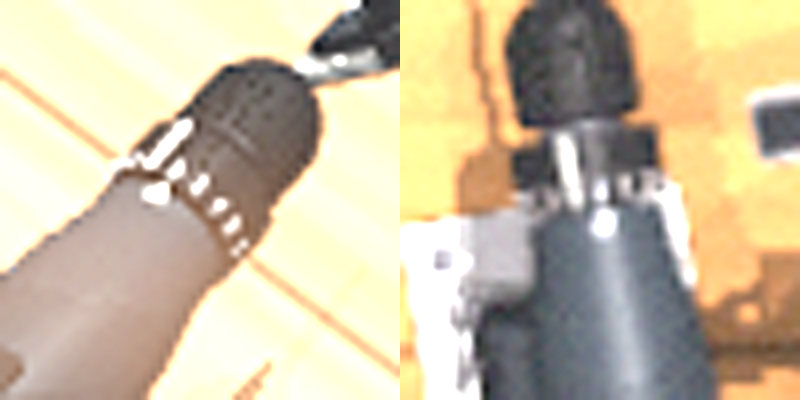

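>>> drive_tool:
  rows:
    - [[0, -1.06, 0.06, -0.12, 0, 0, 1], [0, -1.06, 0.06, -0.12, 0, 0, 1], [0, -1.06, 0.06, -0.12, 0, 0, 1], [0, -1.06, 0.06, -0.12, 0, 0, 1], [0, 0, 0, 0, 0, 0, 1], [0, 0, 0, 0, 0, 0, 1]]

```text
time: 17.4
tcp_pos: [496.2, -115.8, 276.5]
tool_rot: [-2.819, -0.001, 0.164]
wrist_force: [0.4, 0.2, -1.4]
finger_gap: 1.0
gripper_force: 0.0
```

```bash
python3 -c "from h import *;rep(100)"
```

```text
phi 0.32245748690358506 F tool [0.440998   0.29270729 1.32812212] to axis [-1.21878965  7.03455832 83.62885116] gap 0.9999221026029228 q [-0.31  0.31  0.75  1.84 -0.49  1.3  -0.78]
moment about axis -0.35 t 17.4
```

>>> drive_tool:
  rows:
    - [[0, 0.67, 0, 0, 0, 0, 1], [0, 0, 2, 0, 0, 0, 1], [0, 0, 2, 0, 0, 0, 1], [0, 0, 2, 0, 0, 0, 1], [0, 0, 2, 0, 0, 0, 1], [0, 0, 2, 0, 0, 0, 1], [0, 0, 0, 0, 0, 0, 1], [0, 0, 0, 0, 0, 0, 1]]

```text
time: 18.07
tcp_pos: [491.1, -98.0, 178.2]
tool_rot: [-2.821, 0.004, 0.151]
wrist_force: [0.6, -0.1, 0.2]
finger_gap: 0.999
gripper_force: 0.0
```

```bash
python3 -c "from h import *;rep(100)"
```

```text
phi 0.3203741938397163 F tool [ 0.54322165  0.14552369 -0.21520122] to axis [  0.89402135  -6.63590732 -15.52426405] gap 0.999076309534874 q [-0.29  0.41  0.7   1.97 -0.6   1.11 -0.68]
moment about axis -0.37 t 18.0667
```

>>> drive_tool:
  rows:
    - [[0.1, -0.69, 0.05, 0, 0, 0, 1], [0, 0, 0, 0, 0, 0, 1], [0, 0, 0, 0, 0, 0, 1], [0, 0, 0, 0, 0, 0, 1]]

```text
time: 18.4
tcp_pos: [492.8, -89.8, 182.1]
tool_rot: [-2.822, -0.002, 0.155]
wrist_force: [-0.2, -0.5, 0.4]
finger_gap: 1.0
gripper_force: 0.0
```

```bash
python3 -c "from h import *;rep(100)"
```

```text
phi 0.31949841352060104 F tool [-0.22604365  0.2925595  -0.54840416] to axis [ -1.99398908   2.08378574 -14.29613662] gap 1.0001576982752471 q [-0.3   0.4   0.7   1.97 -0.6   1.11 -0.7 ]
moment about axis -0.37 t 18.4
```

>>> drive_tool:
  rows:
    - [[0, 0.15, 0.15, 0, 0, 0, 1], [0, 0, 0, 0, 0, 0, -0.4], [0, 0, 0, 0, 0, 0, -0.4], [0, 0, 0, 0, 0, 0, -0.4], [0, 0, 0, 0, 0, 0, -0.4], [0, 0, 0, 0, 0, 0, -0.4], [0, 0, 0, 0, 0, 0, -0.4], [0, 0, 0, 0, 0, 0, -0.4]]

```text
time: 19.07
tcp_pos: [492.5, -90.5, 179.8]
tool_rot: [-2.822, -0.0, 0.155]
wrist_force: [-2.1, -0.8, 5.7]
finger_gap: 0.568
gripper_force: 61.6
```

```bash
python3 -c "from h import *;rep(100)"
```

```text
phi 0.3200508269675553 F tool [-2.15019869 -1.35875671 -5.51332557] to axis [ -1.56714605   0.73454184 -16.29767568] gap 0.5683728291301828 q [-0.3   0.41  0.7   1.97 -0.6   1.11 -0.69]
moment about axis 0.02 t 19.0667
```

>>> drive_tool:
  rows:
    - [[0, -0.18, -0.01, 0.12, 0, 0, -0.4], [0, -0.18, -0.01, 0.12, 0, 0, -0.4], [0, -0.18, -0.01, 0.12, 0, 0, -0.4], [0, 0, 0, 0, 0, 0, -0.4]]

```text
time: 19.4
tcp_pos: [491.7, -85.5, 182.6]
tool_rot: [-2.448, 0.001, 0.151]
wrist_force: [-2.2, 4.2, 15.8]
finger_gap: 0.561
gripper_force: 69.7
```

```bash
python3 -c "from h import *;rep(100)"
```

```text
phi 0.6935119445625697 F tool [ -1.52050804 -13.54303072  -9.22454137] to axis [ -1.53872911   0.43182742 -16.52550906] gap 0.5611265261626142 q [-0.03  0.56  0.59  1.88 -0.81  1.42 -0.46]
moment about axis 2.15 t 19.4
```

Turned 0.373 rad; relax, release and withdraw, then look.

>>> drive_tool:
  rows:
    - [[0, -0.1, 0, 0, 0, 0, -0.4], [0, 0, 0, 0, 0, 0, 0.9], [0, 0, 0, 0, 0, 0, 0.9], [0, 0, 0, 0, 0, 0, 0.9], [0, 0, 0, 0, 0, 0, 0.9], [0, 0, -2, 0, 0, 0, 0.9], [0, 0, -2, 0, 0, 0, 0.9], [0, 0, -2, 0, 0, 0, 0.9], [0, 0, -2, 0, 0, 0, 0.9], [0, 0, -2, 0, 0, 0, 0.9], [0, 0, -2, 0, 0, 0, 0.9], [0, 0, 0, 0, 0, 0, 0.9]]

```text
time: 20.4
tcp_pos: [504.2, -162.5, 278.4]
tool_rot: [-2.466, -0.004, 0.152]
wrist_force: [-0.4, 0.3, 1.0]
finger_gap: 0.95
gripper_force: 0.0
```

```bash
python3 - <<'E'
from h import *
rep(100)
P=[eyes.snapshot(n) for n in("side","top")]
cs=[(np.s_[190:240,245:295]),(np.s_[170:220,257:307])]
ims=[cv2.convertScaleAbs(cv2.resize(p["frame"][c],(400,400),interpolation=cv2.INTER_CUBIC),alpha=1.8,beta=20) for p,c in zip(P,cs)]
cv2.imwrite("pics/s8.png",np.hstack(ims))
E
```

```text
phi 0.6753421918769014 F tool [-0.36263254 -0.86742543 -0.55363638] to axis [ -2.50266289  -0.2888073  107.07314437] gap 0.9496521673160139 q [ 0.05  0.52  0.65  1.68 -0.72  1.63 -0.52]
moment about axis -0.7 t 20.4
```

View pics/s8.png

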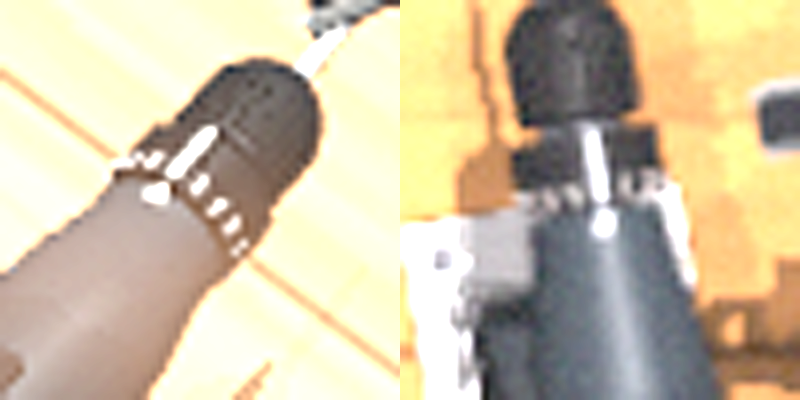

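The long bar (top view, columns 590–605, rows 125–200) now points straight at the arrowhead (603,222). The gripper is clear of everything.

```bash
python3 -c "
from bench import robot; print(robot.job_done())"
```

```text
the job is handed in; nothing more can be done
None
```

I handed the job in with the clutch bar clicked in under the arrowhead, confirmed in both cameras. The chuck should be tight at its stop, judged by the turn past its full travel and the resistance felt, since the sleeve has no mark to check. The gripper ended clear of everything; I did not re-check the bystanders in a final picture.

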